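# Refit the sprung butter roller in its stand

### The arm

A 6-joint arm with a two-finger parallel gripper is mounted at the origin on the work surface. World frame = base frame: x ahead of the robot, y to its left, z up, the work surface at z = 0. Lengths are in m, angles in rad, forces in N, time in s.
With the tool pointing down it reaches from about 0.225 to 0.725 m from the base axis. Payload 3.1 kg.
Tool frame: the origin (TCP) lies between the finger pads; the fingertips stand 17 mm ahead of it and the grasp point (between the pads) lies 2 mm behind it; z points along the fingers, y is the line along which they close (so a half turn about z gives the same grasp; the last joint's range is limited). The gripper opens to 85 mm and grips with 20 to 120 N. Pads are 22 mm wide; open, the fingers measure 114 mm over their backs; the gripper's body (76 mm by 85 mm) begins 54 mm behind the grasp point. The pads swing forward as they close: fully open they stand 13 mm farther back than shut.
Start: joints at [-1.457, 0.048, 0.099, 1.622, 0, 1.443], TCP at [0.126, -0.51, 0.248] pointing down, gripper open.
Joint ranges: [-2.91, 2.91], [-0.99, 1.94], [-1.21, 1.42], [-2.12, 2.29], [-1.49, 1.47], [-3.14, 3.14]. Speed limits (rad/s): [2.79, 2.79, 3.14, 3.14, 3.14, 3.14].

### API

Orientations are given as a rotation vector (axis times angle).
In Python, from rig import ctrl gives the robot as it stands.
- The arm moves only by the tool apply_moves, never from a script. Its argument "deltas" is a list of rows, each a list of 7 numbers: the shift along the tool's x, y, z in m, then the turn, a rotation vector about the tool's x, y, z in rad, then the opening, from 0 (shut) to 1 (fully open). A call has 1 to 20 rows; each row is the pose to reach, as a shift and turn from the pose commanded when the call began, along the tool's axes at that moment; what a row does not reach only later rows make up. A row lasts 1/12 s, in which the tool goes at most 41.7 mm and 7.16 degrees, less where a joint would pass 70% of its speed; a pose out of reach is approached as far as the arm can. A call with a gripper value outside its range is refused whole. The fingers move at their own pace and stop on an object; "squeeze" is the grip in N (left out, the last holds). Time passes only in rows, so rows that repeat a pose let the fingers close. It gives the time, the measured TCP pose, the force, the opening and the grip force at its end, in the units of the state.
- ctrl.get_state(): the state, without advancing time (a new reading comes with each control period).
- ctrl.grab_frame(name): name is "side" or "top"; returns the picture (480x640x3 uint8, red, green, blue); there is no depth.
- ctrl.calibration(name): a dict with "mtx" (3x3 intrinsics, pixels), "eye" and "rotation" of the camera in the world. Camera axes: x right, y down, z forward; pixel columns grow to the right and rows downward; lengths in m; the calibration is good to about 2 mm. A picture is of the moment at which its call begins. calibration takes no time and is no camera call.
- ctrl.finish_job(): hands the job in; it is judged then, once.
The state is a dict: "t": time; "joints": joint angles; "qvel": joint speeds; "joint_torque": joint torques, N m; "eef_pos": TCP position; "orientation": TCP orientation; "wrist_force": force on the tool from outside, world axes, zero at the start; "torque": the same for the moment, N m; "grip_width": finger opening in m; "finger_force": force on a finger pad.
Only numpy, scipy, OpenCV 4.12 (cv2) and the standard library are available. Lean on these libraries where they do the work, as an engineer would, in place of code of your own. Each camera call takes 0.05 s, during which the arm holds its last target. There are 200 camera calls.

### The job

Put the washed butter roller back into its buttering stand: the red sprung tip goes in the red open-topped cup, and with the spring squeezed the roller goes down between the two cups and is let out so that its green pin springs home in the green cup. Then let go of the roller and swing the yellow-ended keeper down level over the red tip. Do not shift the other things on the counter.

Things in the scene. Friction and masses are not known exactly. Their poses are not given: they have to be found in the camera images.
- roller: Loose white round roller, 0.23 kg: barrel 34 mm diameter, 112 mm long; red sprung tip (16 mm thick) standing 50 mm out of one end, fixed green pin (16 mm thick) 22 mm out of the other; 184 mm over all. Origin on its axis at the barrel's middle; its y runs along the roller towards the red tip. Starts level in the cradle, axis 55 mm above the counter, free to roll about its axis.
- red_tip (a point): Centre of the outer end face of the red sprung tip; 106 mm from the roller's origin along its +y when the spring is out, less when pushed in.
- green_pin (a point): Centre of the outer end face of the green pin; 78 mm from the roller's origin along its -y. The last 6 mm of the pin taper to 8 mm thick as a lead-in.
- plunger (a joint): How far the red tip is pushed into the barrel, m: 0 out, 0.032 bottomed. The spring pushes with about 2 N at 0 and 6 N at 0.032.
- cradle: Wooden drying cradle fixed to the counter: base 80 x 130 x 12 mm with two V blocks, 12 mm thick, centred 42 mm either side of its middle along y, tops about 52 mm high; the middle between them is free for the fingers. Origin at the centre of its underside, y along the roller.
- stand: Stand fixed to the counter: wooden base 110 (x) x 230 (y) x 12 mm, white tray 36 mm high between the ends, red cup at +y, green cup at -y. Origin at the centre of its underside, z up. The cups share one axis along y, 75 mm above the counter; their ends are 178 mm apart, so the fitted roller (its y along the stand's y) stays squeezed by 6 mm, tip and pin lying 0 to 4 mm below the cup axis.
- red_cup (a point): On the cup axis, on the inner face of the tall back wall (30 mm wide, top 119 mm above the counter) that ends the red cup. The cup is a trough open above and inwards, 14 mm long from this wall, 24 mm wide inside, floor 12 mm below the axis, sides 8 mm above it. The red tip can be pushed against the wall above the cup and slid down it.
- green_cup (a point): On the cup axis, at the closed bottom of the green cup: a round cup 14 mm deep, 24 mm bore, 34 mm outside diameter, open only towards the stand's middle. Its mouth is 75 mm from the stand's middle, its top 92 mm above the counter.
- keeper (a joint): Angle of the keeper arm, rad: 0 closed (level across the red cup, pointing to the stand's -x), about 1.57 upright, 2.0 leaning back at its stop. It starts open, at 1.5 to 1.9, stays where it is left (stiff hinge, 0.04 N m). With the tip not down in the cup it cannot close.
- keeper_hinge (a point): Hinge axis of the keeper, parallel to the stand's y, 24 mm to the +x side of the cup axis and 10 mm above it; fixed to the stand. The arm is 84 mm long from here (upright, its end is 169 mm above the counter: carry things over it), 10 mm wide, 6 mm thick.
- keeper_tip (a point): Middle of the outer face of the keeper's yellow paddle (30 x 26 mm), 69 mm from the hinge; its upper face when closed, with 88 mm to the counter.
- butter_dish: Lidded ceramic butter dish, 90 x 140 x 79 mm, on a wooden turntable (190 mm across, 26 mm high, fixed) at the far left; not to be shifted. Origin under its centre.
- grater: Orange plastic box grater with a handle, 75 x 95 x 222 mm, far right; not to be shifted. Origin under its centre.
- tongs_a: Stainless tongs, 230 mm long, lying to the right; not to be shifted. Origin at the middle underneath.
- tongs_b: Stainless tongs, 230 mm long, lying to the left; not to be shifted. Origin at the middle underneath.
- budare: Black budare (griddle), 230 mm across, 17 mm high with a short black handle, far middle; not to be shifted. Origin under its centre.
- jar: Amber jar with a red lid, 80 mm diameter, 130 mm high, right; not to be shifted. Origin under its centre.

How it is judged:
By the outcome, as a careful person would: the job done as asked, in the order asked, and still so for the second after the job is handed in, with the robot touching nothing.
It also fails if it takes over 51 s, if anything falls off the work surface, if the arm or the gripper's body presses on something with over 40 N, if the wrist force passes 120 N, or if a joint passes its speed limit or range.

## Working session

There is one attempt and no reset: what is moved stays moved. The work goes in short steps, Python scripts to look and compute and a tool call to move; the robot and the scene stay as the last step left them, time stands still between calls to the robot, and variables do not carry over. Pictures are saved under pics/ and viewed, at most 10 in all, crops included, and the job is handed in when it is done.

Besides the shell and the picture viewer there is one more tool, called after "Emit:" as a command line: name --pt "numbers of a row" for each row, then --argument value for the rest. apply_moves: Moves the arm, as the interface text tells. Its arguments: {"type":"object","properties":{"deltas":{"type":"array","items":{"type":"array","items":{"type":"number"}}},"squeeze":{"type":"number"}},"required":["deltas"]}

```bash
mkdir -p pics; ls; python3 - <<'E'
from rig import ctrl
import cv2
for n in("side","top"):
    f=ctrl.grab_frame(n); cv2.imwrite(f"pics/{n}0.png",f[:,:,::-1]); c=ctrl.calibration(n); print(n,c)
s=ctrl.get_state();print(s)
E
```

```text
pics
side {'mtx': array([[610.39402092,   0.        , 318.76126135],
       [  0.        , 610.39402092, 238.72020751],
       [  0.        ,   0.        ,   1.        ]]), 'eye': array([-0.25429527, -1.28603221,  1.27169607]), 'rotation': array([-2.15518024,  0.64008295, -0.31116599])}
top {'mtx': array([[595.8065517 ,   0.        , 322.38287916],
       [  0.        , 595.8065517 , 239.2466173 ],
       [  0.        ,   0.        ,   1.        ]]), 'eye': array([3.92268236e-01, 2.01855947e-04, 1.86078944e+00]), 'rotation': array([-2.18727317,  2.13498086, -0.1342797 ])}
{'t': 0.1, 'joints': array([-1.45680957e+00,  4.86751032e-02,  9.77616445e-02,  1.62200470e+00,
        2.40648918e-05,  1.44299456e+00]), 'qvel': array([-0.00030203, -0.00032545,  0.00187036,  0.00110984,  0.00116393,
        0.00149334]), 'joint_torque': array([ 2.69298129e-03, -3.39850616e+01,  3.20935643e+01,  1.58021558e-02,
       -1.92335790e-06,  3.03665189e-06]), 'eef_pos': array([ 0.12564077, -0.5092159 ,  0.24723858]), 'orientation': array([-3.11655663e+00, -3.78620132e-01, -6.07813604e-05]), 'wrist_force': array([-0.3307631 , -0.32043072, -0.77075818]), 'torque': array([-0.02401106, -0.02103526,  0.02216562]), 'finger_force': 0.0, 'grip_width': 0.0855519088902852}
```

View pics/top0.png

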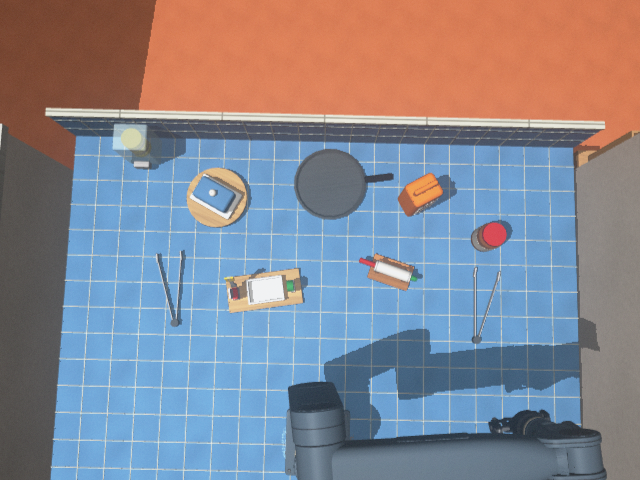

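View pics/side0.png

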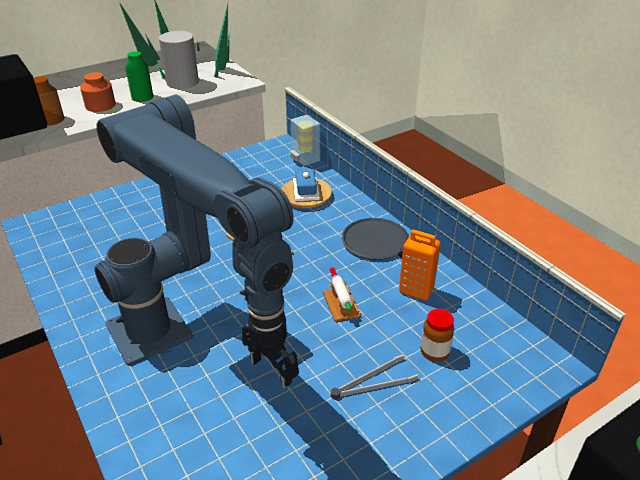

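The top view shows the roller in its cradle, with the red end near (361,261) and the green end near (421,279). It also shows the stand around (264,290), with the red cup at (235,293) and the green cup at (290,286). In the side view the arm hides the stand.

```bash
cat > h.py <<'E'
import numpy as np, cv2
from scipy.spatial.transform import Rotation as R
from rig import ctrl
C={n:ctrl.calibration(n) for n in("side","top")}
def ray(n,uv):
    c=C[n]; d=np.linalg.solve(c["mtx"],[uv[0],uv[1],1.]); return np.array(c["eye"]),R.from_rotvec(c["rotation"]).apply(d)
def plane(n,uv,z):
    e,d=ray(n,uv); return e+d*(z-e[2])/d[2]
def proj(n,p):
    c=C[n]; q=R.from_rotvec(c["rotation"]).inv().apply(np.array(p)-c["eye"]); q=c["mtx"]@q; return q[:2]/q[2]
def tri(a,b):
    (e,d),(f,g)=ray("side",a),ray("top",b)
    s=np.linalg.lstsq(np.c_[d,-g],f-e,rcond=None)[0]; return (e+d*s[0]+f+g*s[1])/2, np.linalg.norm(e+d*s[0]-f-g*s[1])
def mask(im,col):
    h=cv2.cvtColor(im,cv2.COLOR_RGB2HSV); H,S,V=[h[...,i].astype(int) for i in range(3)]
    return {"red":((H<6)|(H>172))&(S>140)&(V>60),"green":(H>45)&(H<80)&(S>110)&(V>40),"white":(S<45)&(V>150),
            "yellow":(H>20)&(H<34)&(S>130)&(V>100),"wood":(H>6)&(H<22)&(S>60)&(V>60)}[col].astype(np.uint8)
def blobs(im,col,roi,amin=6):
    x0,y0,x1,y1=roi; m=np.zeros(im.shape[:2],np.uint8); m[y0:y1,x0:x1]=mask(im,col)[y0:y1,x0:x1]
    out=[]
    for c in cv2.findContours(m,0,2)[0]:
        if cv2.contourArea(c)>=amin:
            r=cv2.minAreaRect(c); out.append((np.round(r[0],1).tolist(),np.round(r[1],1).tolist(),round(r[2],1),cv2.boundingRect(c)))
    return out
E
python3 - <<'E'
from h import *
t=cv2.imread("pics/top0.png")[:,:,::-1].copy(); s=cv2.imread("pics/side0.png")[:,:,::-1].copy()
for c in("red","green","white","yellow","wood"):
    print(c,"stand",blobs(t,c,(215,258,315,322))); print(c,"cradle",blobs(t,c,(350,245,430,298))); print(c,"side",blobs(s,c,(315,255,365,325)))
a=cv2.resize(t[255:325,215:315],None,fx=5,fy=5,interpolation=2); b=cv2.resize(t[245:300,350:430],None,fx=5,fy=5,interpolation=2)
o=np.zeros((600,500,3),np.uint8); o[:350]=a; o[350:600,:400]=b[:250]
cv2.imwrite("pics/crop0.png",o[:,:,::-1])
E
```

```text
red stand []
red cradle [([366.8, 262.0], [14.9, 3.6], 20.6, (360, 258, 15, 9))]
red side [([332.8, 271.2], [9.1, 4.3], 68.2, (330, 267, 7, 10))]
green stand [([289.5, 285.5], [9.0, 5.0], 90.0, (287, 281, 6, 10))]
green cradle [([413.4, 278.2], [5.4, 3.6], 26.6, (411, 276, 6, 5))]
green side [([348.1, 306.2], [7.6, 4.5], 63.4, (345, 303, 7, 8))]
white stand [([228.5, 293.0], [10.0, 3.0], 90.0, (227, 288, 4, 11)), ([264.6, 289.5], [25.9, 37.0], 82.9, (246, 275, 39, 30))]
white cradle [([392.6, 271.2], [37.4, 10.5], 19.1, (374, 261, 38, 21))]
white side [([335.8, 283.1], [51.6, 15.4], 56.0, (315, 266, 37, 42))]
yellow stand []
yellow cradle []
yellow side []
wood stand [([264.9, 299.6], [16.2, 73.8], 82.9, (228, 288, 75, 25)), ([228.2, 285.8], [10.0, 3.8], 81.9, (226, 281, 5, 11)), ([242.1, 280.4], [9.7, 17.3], 80.5, (233, 275, 18, 12)), ([277.0, 274.0], [10.0, 44.0], 90.0, (255, 269, 45, 11))]
wood cradle [([387.8, 279.1], [41.4, 10.8], 21.8, (368, 267, 41, 24)), ([393.3, 262.3], [41.0, 7.5], 15.1, (373, 254, 41, 18))]
wood side [([340.8, 301.3], [42.0, 26.2], 68.2, (323, 283, 38, 39))]
```

View pics/crop0.png

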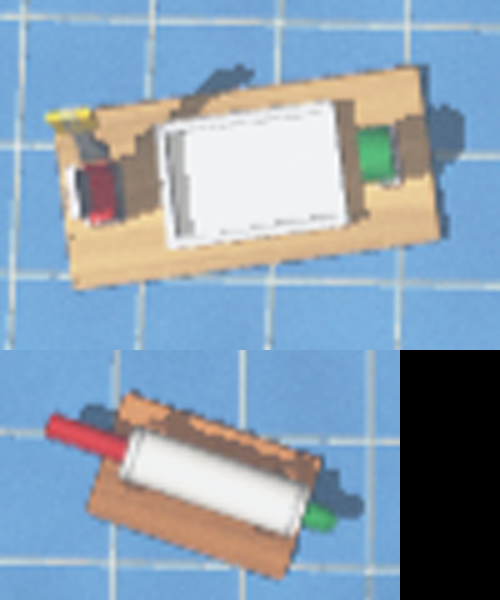

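The enlarged crop shows the stand base corners clearly, the red cup at top-image (235,293), the green cup at (290,286) and the yellow keeper end at (229,279). The roller lies cleanly in the cradle. Next I compute the poses.

```bash
python3 - <<'E'
from h import *
t=cv2.imread("pics/top0.png")[:,:,::-1].copy()
# stand outline: not blue
x0,y0,x1,y1=222,262,306,320
h=cv2.cvtColor(t,cv2.COLOR_RGB2HSV); m=np.zeros(t.shape[:2],np.uint8)
m[y0:y1,x0:x1]=(mask(t,"wood")|mask(t,"white"))[y0:y1,x0:x1]
m=cv2.morphologyEx(m,cv2.MORPH_OPEN,np.ones((3,3)));m=cv2.morphologyEx(m,cv2.MORPH_CLOSE,np.ones((7,7)))
c=max(cv2.findContours(m,0,2)[0],key=cv2.contourArea); r=cv2.minAreaRect(c); print("base",r)
def rect(r,z,l):
    b=np.array([plane("top",p,z)[:2] for p in cv2.boxPoints(r)]); print(l,"ctr",b.mean(0).round(4),"sides",np.linalg.norm(b[1]-b[0]).round(4),np.linalg.norm(b[2]-b[1]).round(4))
    e=[b[1]-b[0],b[2]-b[1]]; v=max(e,key=np.linalg.norm); v=v*np.sign(v[1]); print("  yaw of y axis",np.degrees(np.arctan2(-v[0],v[1])).round(2))
rect(r,.012,"base")
rect(((264.6,289.5),(25.9,37.0),82.9),.036,"tray")
print("greencup(stand -82 )",plane("top",(290,285.8),.085)); print("redcup wall top",plane("top",(228.9,293.2),.119))
print("yellow mid",plane("top",(215+70/5,255+120/5),.165))
rect(((392.6,271.2),(38.4,11.5),19.1),.055,"barrel")
print("red",tri((332.8,271.2),(366.8,262)),"green",tri((348.1,306.2),(413.4,278.2)))
print("redend",plane("top",(359.3,259.8),.055),"greenend",plane("top",(417,279),.055))
print(blobs(t,"red",(215,258,315,322),2))
E
```

```text
base ((263.5299987792969, 290.2099609375), (36.20387268066406, 74.529052734375), 81.8698959350586)
base ctr [0.4526 0.1735] sides 0.2308 0.1119
  yaw of y axis 9.54
tray ctr [0.454  0.1682] sides 0.113 0.079
  yaw of y axis 8.5
greencup(stand -82 ) [0.4649847  0.08864835 0.085     ]
redcup wall top [0.43782787 0.26402499 0.119     ]
yellow mid [0.47680591 0.25848816 0.165     ]
barrel ctr [ 0.518  -0.2197] sides 0.0351 0.1162
  yaw of y axis -17.82
red (array([ 0.54127662, -0.13910455,  0.06706402]), np.float64(0.003906305301677439)) green (array([ 0.49672362, -0.28154781,  0.06001545]), np.float64(0.002726873671124868))
redend [ 0.55015696 -0.11809804  0.055     ] greenend [ 0.49604416 -0.29396084  0.055     ]
[]
```

```bash
cat >> h.py <<'E'
def go(pos,yaw):
    """tool-frame delta from the present pose; tool down, tool x or -x along world dir (-sin yaw,cos yaw)"""
    s=ctrl.get_state(); A=R.from_rotvec(s["orientation"]); best=None
    for k in (0,np.pi):
        a=np.radians(yaw)+k; x=np.array([-np.sin(a),np.cos(a),0]); z=np.array([0,0,-1.]); B=R.from_matrix(np.c_[x,np.cross(z,x),z])
        rv=(A.inv()*B).as_rotvec()
        if best is None or np.linalg.norm(rv)<np.linalg.norm(best): best=rv
    d=A.inv().apply(np.array(pos)-s["eef_pos"]); print("shift",d.round(4),"turn",best.round(4),"deg",np.degrees(np.linalg.norm(best)).round(1),"dist",np.linalg.norm(d).round(3))
def st():
    s=ctrl.get_state(); print({k:np.round(s[k],4).tolist() for k in("t","joints","eef_pos","orientation","wrist_force","grip_width","finger_force")})
E
python3 -c "
from h import *
st();go((.5185,-.2195,.16),-17.5);go((.5185,-.2195,.053),-17.5)"
```

```text
{'t': 0.1, 'joints': [-1.4568, 0.0487, 0.0978, 1.622, 0.0, 1.443], 'eef_pos': [0.1256, -0.5092, 0.2472], 'orientation': [-3.1166, -0.3786, -0.0001], 'wrist_force': [-0.3308, -0.3204, -0.7708], 'grip_width': 0.0856, 'finger_force': 0.0}
shift [ 0.4508 -0.187   0.0878] turn [-0.0018 -0.0013 -1.0236] deg 58.6 dist 0.496
shift [ 0.4507 -0.1868  0.1948] turn [-0.0018 -0.0013 -1.0236] deg 58.6 dist 0.525
```

Emit:
apply_moves --pt "0.035 -0.015 0 0 0 -0.085 1" --pt "0.075 -0.03 0 0 0 -0.17 1" --pt "0.11 -0.045 0 0 0 -0.26 1" --pt "0.145 -0.06 0 0 0 -0.34 1" --pt "0.18 -0.075 0.01 0 0 -0.43 1" --pt "0.215 -0.09 0.02 0 0 -0.52 1" --pt "0.25 -0.105 0.03 0 0 -0.6 1" --pt "0.29 -0.12 0.04 0 0 -0.7 1" --pt "0.325 -0.135 0.05 0 0 -0.78 1" --pt "0.36 -0.15 0.06 0 0 -0.86 1" --pt "0.395 -0.165 0.07 0 0 -0.94 1" --pt "0.425 -0.178 0.08 0 0 -1.0 1" --pt "0.4508 -0.187 0.088 0 0 -1.0236 1" --pt "0.4508 -0.187 0.088 0 0 -1.0236 1" --pt "0.4508 -0.187 0.088 0 0 -1.0236 1"

```text
t: 1.35
eef_pos: [0.5186, -0.2187, 0.1585]
orientation: [-2.529, -1.859, 0.003]
wrist_force: [-0.3, 0.1, 0.6]
grip_width: 0.0855
finger_force: 0.0
```

```bash
python3 - <<'E'
from h import *
s=ctrl.grab_frame("side"); cv2.imwrite("pics/side1.png",s[:,:,::-1])
st();go((.5185,-.2195,.053),-17.5)
c=s[120:360,180:420]; cv2.imwrite("pics/side1c.png",cv2.resize(c,None,fx=2.5,fy=2.5,interpolation=2)[:,:,::-1])
print(proj("side",(.453,.172,.012)))
E
```

```text
{'t': 1.4, 'joints': [-0.5198, 0.1466, 0.0286, 1.4551, -0.0006, 1.3555], 'eef_pos': [0.5182, -0.2197, 0.1594], 'orientation': [-2.5312, -1.8578, 0.0022], 'wrist_force': [-0.6421, -0.1812, -0.1681], 'grip_width': 0.0853, 'finger_force': 0.0}
shift [0.0003 0.0005 0.1064] turn [-0.0023  0.0001  0.001 ] deg 0.1 dist 0.106
[259.2418854  242.10156329]
```

View pics/side1c.png

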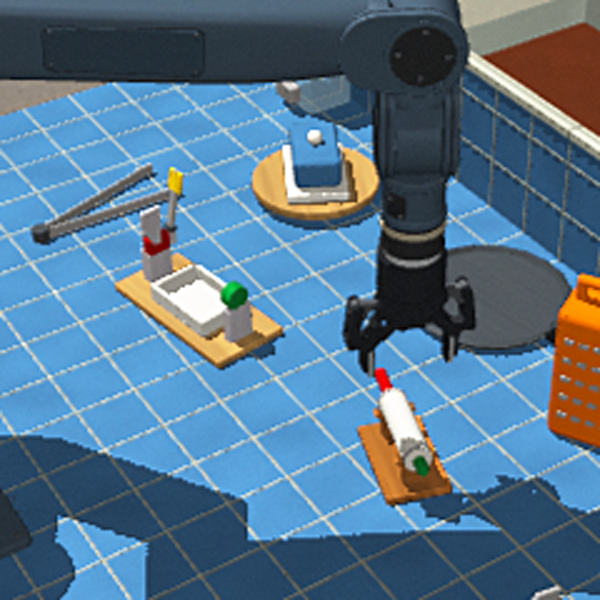

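The side view now shows the stand: the green cup at side pixel (274,237), the red wall top at (240,204) and the keeper's yellow end at (250,192), which is upright. The gripper is over the roller, so I descend and grip.

Emit:
apply_moves --pt "0 0 0.03 0 0 0 1" --pt "0 0.0005 0.06 0 0 0 1" --pt "0 0.0005 0.085 0 0 0 1" --pt "0 0.0005 0.1 0 0 0 1" --pt "0 0.0005 0.1065 0 0 0 1" --pt "0 0.0005 0.1065 0 0 0 0.6" --pt "0 0.0005 0.1065 0 0 0 0.4" --pt "0 0.0005 0.1065 0 0 0 0.2" --pt "0 0.0005 0.1065 0 0 0 0.1" --pt "0 0.0005 0.1065 0 0 0 0" --pt "0 0.0005 0.1065 0 0 0 0" --pt "0 0.0005 0.1065 0 0 0 0" --pt "0 0.0005 0.1065 0 0 0 0" --pt "0 0.0005 0.1065 0 0 0 0" --squeeze 80

```text
t: 2.57
eef_pos: [0.517, -0.2204, 0.0564]
orientation: [-2.532, -1.857, 0.006]
wrist_force: [-9.1, 1.6, 9.4]
grip_width: 0.0319
finger_force: 78.4
```

```bash
python3 - <<'E'
from h import *
st()
s=cv2.imread("pics/side1.png")[:,:,::-1].copy()
print("green",blobs(s,"green",(255,225,290,260),3),"red",blobs(s,"red",(225,205,260,230),3),"yel",blobs(s,"yellow",(240,180,260,205),3))
def S(p,c=(.453,.172),yaw=9): 
    a=np.radians(yaw); return np.array([c[0]+np.cos(a)*p[0]-np.sin(a)*p[1],c[1]+np.sin(a)*p[0]+np.cos(a)*p[1],p[2]])
for n in("side","top"):
    print(n,"mouth",proj(n,S((0,-.075,.075))),"walltop",proj(n,S((0,.092,.119))),"base corners",[proj(n,S((a*.055,b*.115,.012))).round(1).tolist() for a in(-1,1) for b in(-1,1)])
    print("keeper tip upright(y=82)",proj(n,S((.027,.082,.154))))
E
```

```text
{'t': 2.5667, 'joints': [-0.5207, 0.1916, -0.1281, 1.2543, -0.0028, 1.3554], 'eef_pos': [0.517, -0.2204, 0.0564], 'orientation': [-2.532, -1.8568, 0.006], 'wrist_force': [-9.0828, 1.6133, 9.4151], 'grip_width': 0.0319, 'finger_force': 78.3764}
green [([273.3, 237.8], [9.9, 9.2], 45.0, (268, 233, 11, 11))] red [([242.5, 216.9], [7.4, 10.5], 69.4, (237, 212, 11, 10))] yel [([249.5, 192.0], [10.0, 5.0], 90.0, (247, 187, 6, 11))]
side mouth [272.32839675 237.33691981] walltop [240.33619129 204.15695044] base corners [[267.6, 265.7], [225.8, 233.4], [294.0, 251.2], [251.6, 220.6]]
keeper tip upright(y=82) [247.89838297 193.58133577]
top mouth [287.05812893 285.95081017] walltop [229.3092275  292.94064586] base corners [[303.3, 302.8], [229.1, 312.8], [298.7, 267.5], [225.1, 277.3]]
keeper tip upright(y=82) [229.87515823 282.70579414]
```

Emit:
apply_moves --pt "0 0 0 0 0 0 0.7" --pt "0 0 0 0 0 0 0.7" --pt "0 0 0 0 0 0 0.7" --pt "0 0 0 0 0 0 0.7" --squeeze 30

```text
t: 2.9
eef_pos: [0.5197, -0.2206, 0.0543]
orientation: [2.532, 1.857, 0.001]
wrist_force: [-0.3, 0.5, -0.5]
grip_width: 0.0596
finger_force: 0.0
```

```bash
python3 - <<'E'
from h import *
st(); print(R.from_rotvec(ctrl.get_state()["orientation"]).as_matrix().round(3)); go((.5165,-.219,.0515),-17.5)
t=ctrl.grab_frame("top"); s=ctrl.grab_frame("side")
for c in("red","green"):print(c,blobs(t,c,(350,245,430,298),3),blobs(s,c,(315,255,365,325),3))
E
```

```text
{'t': 2.9, 'joints': [-0.5203, 0.1946, -0.129, 1.2458, 0.0002, 1.3558], 'eef_pos': [0.5197, -0.2206, 0.0543], 'orientation': [2.5324, 1.857, 0.0012], 'wrist_force': [-0.3015, 0.4782, -0.4933], 'grip_width': 0.0596, 'finger_force': 0.0}
[[ 0.301  0.954  0.001]
 [ 0.954 -0.301 -0.001]
 [-0.     0.001 -1.   ]]
shift [ 0.0006 -0.0036  0.0028] turn [0.0015 0.0001 0.0001] deg 0.1 dist 0.005
red [([367.0, 262.0], [15.2, 3.7], 21.8, (360, 258, 15, 9))] []
green [] [([348.1, 306.2], [7.6, 4.5], 63.4, (345, 303, 7, 8))]
```

Emit:
apply_moves --pt "0 -0.003 0.0025 0 0 0 0.7" --pt "0 -0.003 0.0025 0 0 0 0.7" --pt "0 -0.003 0.0025 0 0 0 0.4" --pt "0 -0.003 0.0025 0 0 0 0.2" --pt "0 -0.003 0.0025 0 0 0 0" --pt "0 -0.003 0.0025 0 0 0 0" --pt "0 -0.003 0.0025 0 0 0 0" --pt "0 -0.003 0.0025 0 0 0 0" --pt "0 -0.003 0.0025 0 0 0 0" --squeeze 40

```text
t: 3.75
eef_pos: [0.5168, -0.2197, 0.0515]
orientation: [2.533, 1.857, 0.001]
wrist_force: [3.4, -1.4, -0.9]
grip_width: 0.0325
finger_force: 39.9
```

Emit:
apply_moves --pt "0 -0.001 0 0 0 0 0" --pt "0 -0.001 0 0 0 0 0" --pt "0 -0.001 -0.01 0 0 0 0" --pt "0 -0.001 -0.03 0 0 0 0" --pt "0 -0.001 -0.06 0 0 0 0" --pt "0 -0.001 -0.09 0 0 0 0" --pt "0 -0.001 -0.12 0 0 0 0" --pt "0 -0.001 -0.14 0 0 0 0" --pt "0 -0.001 -0.15 0 0 0 0" --pt "0 -0.001 -0.15 0 0 0 0" --pt "0 -0.001 -0.15 0 0 0 0" --squeeze 80

```text
t: 4.67
eef_pos: [0.5145, -0.2189, 0.2004]
orientation: [-2.532, -1.857, 0.002]
wrist_force: [-0.0, 0.1, -3.7]
grip_width: 0.0317
finger_force: 79.6
```

```bash
python3 - <<'E'
from h import *
st()
t=ctrl.grab_frame("top"); s=ctrl.grab_frame("side")
cv2.imwrite("pics/s2.png",s[:,:,::-1]);cv2.imwrite("pics/t2.png",t[:,:,::-1])
p=ctrl.get_state()["eef_pos"]; a=np.radians(-17.5); u=np.array([-np.sin(a),np.cos(a),0])
for l,d in(("tip",.081),("pin",-.067)):
    q=p+u*d; print(l,"pred top",proj("top",q).round(1),"side",proj("side",q).round(1))
for c in("red","green"):print(c,blobs(t,c,(340,235,445,310),3),blobs(s,c,(300,205,375,280),3))
go((.4677,.079,.20),9)
E
```

```text
{'t': 4.6667, 'joints': [-0.522, 0.1334, 0.0954, 1.535, -0.0003, 1.3542], 'eef_pos': [0.5145, -0.2189, 0.2004], 'orientation': [-2.532, -1.8567, 0.0018], 'wrist_force': [-0.016, 0.1187, -3.6836], 'grip_width': 0.0317, 'finger_force': 79.5976}
tip pred top [370.9 259.9] side [333.5 237.3]
pin pred top [421.2 277. ] side [349.2 269.6]
red [([370.7, 258.5], [16.8, 4.3], 20.0, (363, 254, 17, 10))] []
green [] [([348.5, 266.5], [7.0, 5.0], 90.0, (346, 263, 6, 8))]
shift [ 0.2698 -0.1334 -0.0005] turn [-0.0049 -0.0022 -0.4625] deg 26.5 dist 0.301
```

```bash
python3 - <<'E'
from h import *
go((.4624,.1127,.20),9)
c=np.array((.5165,-.2195,.055)); a=np.radians(-17.5); u=np.array([-np.sin(a),np.cos(a),0])
print("cradle pred: top tip",proj("top",c+u*.081),"side tip",proj("side",c+u*.081),"side pin",proj("side",c-u*.067),"top pin",proj("top",c-u*.067))
E
```

```text
shift [ 0.3003 -0.1486 -0.0004] turn [-0.0049 -0.0022 -0.4625] deg 26.5 dist 0.335
cradle pred: top tip [367.19187268 263.04213622] side tip [333.85990068 274.75952152] side pin [348.79689984 307.84402282] top pin [413.5184382 278.8139106]
```

Emit:
apply_moves --pt "0.02 -0.01 0 0 0 -0.03 0" --pt "0.05 -0.025 0 0 0 -0.08 0" --pt "0.08 -0.04 0 0 0 -0.13 0" --pt "0.11 -0.055 0 0 0 -0.18 0" --pt "0.14 -0.07 0 0 0 -0.23 0" --pt "0.17 -0.085 0 0 0 -0.28 0" --pt "0.2 -0.1 0 0 0 -0.33 0" --pt "0.23 -0.115 0 0 0 -0.38 0" --pt "0.26 -0.13 0 0 0 -0.42 0" --pt "0.285 -0.142 0 0 0 -0.45 0" --pt "0.3 -0.1486 0 0 0 -0.4625 0" --pt "0.3 -0.1486 0 0 0 -0.4625 0" --pt "0.3 -0.1486 0.03 0 0 -0.4625 0" --pt "0.3 -0.1486 0.06 0 0 -0.4625 0" --pt "0.3 -0.1486 0.06 0 0 -0.4625 0" --pt "0.3 -0.1486 0.06 0 0 -0.4625 0"

```text
t: 6.1
eef_pos: [0.4603, 0.1108, 0.1375]
orientation: [-2.037, -2.383, 0.011]
wrist_force: [0.2, 0.2, -2.2]
grip_width: 0.0318
finger_force: 79.8
```

```bash
python3 - <<'E'
from h import *
st(); go((.4624,.1127,.14),9)
t=ctrl.grab_frame("top"); s=ctrl.grab_frame("side")
o=np.zeros((600,560,3),np.uint8); o[:280]=cv2.resize(t[255:325,200:340],None,fx=4,fy=4,interpolation=2); o[280:,:480]=cv2.resize(s[180:260,210:330],None,fx=4,fy=4,interpolation=2)
cv2.imwrite("pics/c3.png",o[:,:,::-1])
p=ctrl.get_state()["eef_pos"]+[0,0,.003]; a=np.radians(9); u=np.array([-np.sin(a),np.cos(a),0])
for l,d in(("tip",.081),("tipend",.106),("pin",-.067)):
    print(l,"pred top",proj("top",p+u*d).round(1),"side",proj("side",p+u*d).round(1))
for c in("red","green","yellow"):print(c,blobs(t,c,(200,255,340,325),3),blobs(s,c,(210,180,330,260),3))
E
```

```text
{'t': 6.1, 'joints': [0.0946, -0.072, -0.24, 1.4124, -0.0004, 1.509], 'eef_pos': [0.4603, 0.1108, 0.1375], 'orientation': [-2.0369, -2.3834, 0.0113], 'wrist_force': [0.1618, 0.1889, -2.1924], 'grip_width': 0.0318, 'finger_force': 79.8289}
shift [ 0.0016  0.0024 -0.0026] turn [-0.0096 -0.0002 -0.0006] deg 0.6 dist 0.004
tip pred top [253.1 288.7] side [253.5 206.8]
tipend pred top [244.5 289.9] side [248.8 203.5]
pin pred top [304.3 281.9] side [282.5 227. ]
red [([247.0, 290.5], [3.0, 4.0], 90.0, (245, 289, 5, 4))] [([242.5, 216.9], [7.4, 10.5], 69.4, (237, 212, 11, 10)), ([248.0, 203.5], [3.0, 2.0], 90.0, (247, 202, 3, 4))]
green [([304.0, 283.5], [3.0, 6.0], 90.0, (301, 282, 7, 4))] [([273.5, 238.0], [9.2, 9.2], 45.0, (269, 233, 10, 11)), ([280.5, 226.5], [5.0, 5.0], 90.0, (278, 224, 6, 6))]
yellow [] [([249.5, 192.0], [10.0, 5.0], 90.0, (247, 187, 6, 11))]
```

View pics/c3.png

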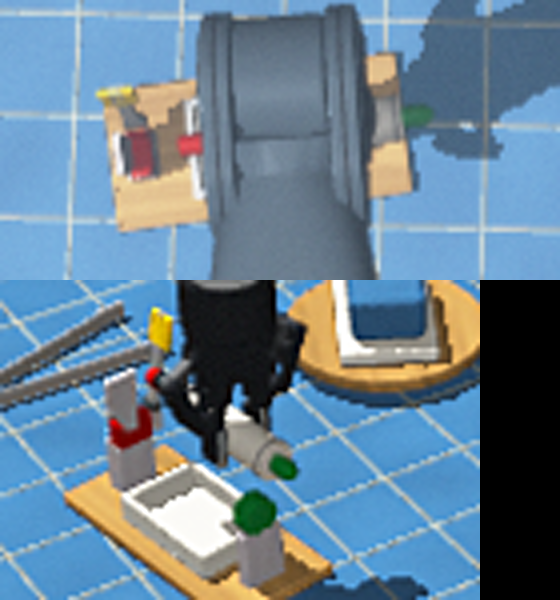

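The top crop shows the roller's red end at (244,291) and its green pin at (304.5,283.6), over the stand. In the side crop it is level, above the tray, short of the upright keeper and clear of the green cup. I compare it with the stand in the camera frame.

```bash
python3 - <<'E'
from h import *
st()
a=np.radians(9); ux=np.array([np.cos(a),np.sin(a),0]); uy=np.array([-np.sin(a),np.cos(a),0]); c=np.array([.453,.172,0])
def f(l,p): print(l,(1000*np.array([ux@(p-c),uy@(p-c),p[2]])).round(1))
for n,uv in(("tipend",(244,291.2)),("tipblob",(247,290.5)),("pinblob",(304,283.6))): f(n,plane("top",uv,.1405))
p=np.r_[ctrl.get_state()["eef_pos"]]; f("tcp",p)
for n,uv in(("green cup top",(290,285.8)),("green blob0",(289.5,285.5))): f(n,plane("top",uv,.088))
f("red cup",plane("top",(215+100/5,255+192/5),.079)); f("walltop",plane("top",(215+75/5,255+190/5),.119)); f("tray",np.r_[.454,.1682,.036])
f("pin3d",tri((280.7,226.8),(304,283.6))[0]); f("tip3d",tri((248,203.5),(244.8,291))[0])
for z,uv in((.075,(273.5,238)),):
    # intersect side ray with stand plane y=-75
    e,d=ray("side",uv); k=(-.075-uy@(e-c))/(uy@d); f("green mouth side",e+d*k)
E
```

```text
{'t': 6.2, 'joints': [0.0946, -0.0741, -0.2326, 1.4118, -0.0002, 1.5091], 'eef_pos': [0.4642, 0.1112, 0.1422], 'orientation': [2.0408, 2.3877, 0.0004], 'wrist_force': [-0.3643, 1.2047, -0.7756], 'grip_width': 0.0318, 'finger_force': 79.8286}
tipend [ -1.7  46.5 140.5]
tipblob [ -0.9  37.7 140.5]
pinblob [  -3.  -127.4  140.5]
tcp [  1.6 -61.8 142.2]
green cup top [ -1.3 -84.3  88. ]
green blob0 [ -0.3 -83.   88. ]
red cup [-1.6 81.2 79. ]
walltop [ -0.4  90.  119. ]
tray [ 0.4 -3.9 36. ]
pin3d [  -3.6 -127.2  147.8]
tip3d [ -1.9  43.4 147.2]
green mouth side [  4.5 -75.   70. ]
```

Emit:
apply_moves --pt "0 0.0015 0.01 0 0 0 0" --pt "0 0.0015 0.02 0 0 0 0" --pt "0 0.0015 0.03 0 0 0 0" --pt "0 0.0015 0.03 0 0 0 0" --pt "0.01 0.0015 0.03 0 0 0 0" --pt "0.02 0.0015 0.03 0 0 0 0" --pt "0.03 0.0015 0.03 0 0 0 0" --pt "0.036 0.0015 0.03 0 0 0 0" --pt "0.036 0.0015 0.03 0 0 0 0" --pt "0.036 0.0015 0.03 0 0 0 0" --pt "0.036 0.0015 0.03 0 0 0 0"

```text
t: 7.12
eef_pos: [0.4597, 0.1476, 0.1115]
orientation: [2.039, 2.389, 0.0]
wrist_force: [0.2, -0.4, -1.7]
grip_width: 0.032
finger_force: 79.9
```

```bash
python3 - <<'E'
from h import *
st()
t=ctrl.grab_frame("top"); s=ctrl.grab_frame("side")
st()
o=np.zeros((600,560,3),np.uint8); o[:280]=cv2.resize(t[255:325,200:340],None,fx=4,fy=4,interpolation=2); o[280:,:480]=cv2.resize(s[180:260,210:330],None,fx=4,fy=4,interpolation=2)
cv2.imwrite("pics/c4.png",o[:,:,::-1])
E
```

```text
{'t': 7.1167, 'joints': [0.1719, -0.0479, -0.2689, 1.3493, -0.0005, 1.585], 'eef_pos': [0.4597, 0.1476, 0.1115], 'orientation': [2.0392, 2.389, 0.0001], 'wrist_force': [0.2204, -0.4063, -1.7188], 'grip_width': 0.032, 'finger_force': 79.9141}
{'t': 7.2167, 'joints': [0.1711, -0.0479, -0.2691, 1.3493, -0.0003, 1.585], 'eef_pos': [0.4597, 0.1472, 0.1114], 'orientation': [2.0403, 2.3884, 0.0], 'wrist_force': [0.2547, -0.1504, -3.0505], 'grip_width': 0.0319, 'finger_force': 79.9138}
```

View pics/c4.png

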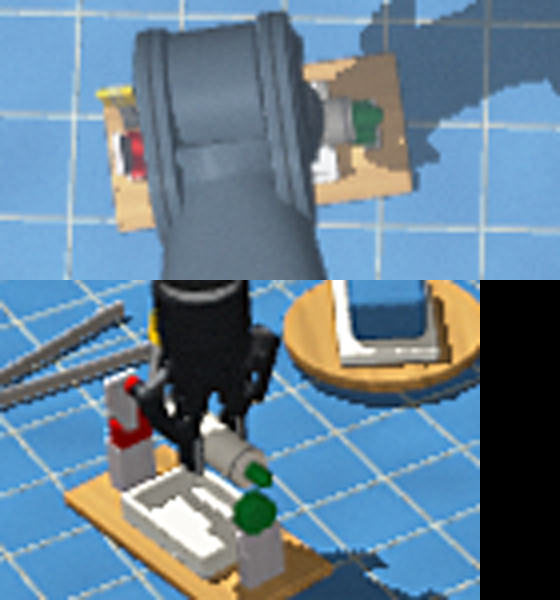

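The side crop shows the tip's end just in front of the red wall at crop (132,384). The pin is above the green cup and clear of it. Now I push against the wall.

Emit:
apply_moves --pt "0.004 0 0 0 0 0 0" --pt "0.008 0 0 0 0 0 0" --pt "0.012 0 0 0 0 0 0" --pt "0.016 0 0 0 0 0 0" --pt "0.016 0 0 0 0 0 0" --pt "0.016 0 0 0 0 0 0"

```text
t: 7.72
eef_pos: [0.4573, 0.163, 0.1113]
orientation: [2.039, 2.388, -0.001]
wrist_force: [1.2, -3.3, -1.8]
grip_width: 0.0317
finger_force: 79.9
```

Emit:
apply_moves --pt "0.004 0 0 0 0 0 0" --pt "0.008 0 0 0 0 0 0" --pt "0.012 0 0 0 0 0 0" --pt "0.016 0 0 0 0 0 0" --pt "0.018 0 0 0 0 0 0" --pt "0.018 0 0 0 0 0 0" --pt "0.018 0 0 0 0 0 0"

```text
t: 8.3
eef_pos: [0.4545, 0.1809, 0.1113]
orientation: [2.039, 2.388, -0.001]
wrist_force: [2.2, -5.2, -2.5]
grip_width: 0.032
finger_force: 80.0
```

```bash
python3 - <<'E'
from h import *
st()
t=ctrl.grab_frame("top"); s=ctrl.grab_frame("side"); st()
go((.453+.0027*.988-.156*.009,.172+.0027*.156+.988*.009,.111),9)
o=np.zeros((600,560,3),np.uint8); o[:280]=cv2.resize(t[255:325,200:340],None,fx=4,fy=4,interpolation=2); o[280:,:480]=cv2.resize(s[180:260,210:330],None,fx=4,fy=4,interpolation=2)
cv2.imwrite("pics/c5.png",o[:,:,::-1])
E
```

```text
{'t': 8.3, 'joints': [0.2422, -0.031, -0.2529, 1.3485, -0.0011, 1.6558], 'eef_pos': [0.4545, 0.1809, 0.1113], 'orientation': [2.0395, 2.3882, -0.0006], 'wrist_force': [2.164, -5.2088, -2.5368], 'grip_width': 0.032, 'finger_force': 79.9561}
{'t': 8.4, 'joints': [0.242, -0.0311, -0.253, 1.3486, -0.0011, 1.6558], 'eef_pos': [0.4545, 0.1807, 0.1114], 'orientation': [2.0398, 2.388, -0.0006], 'wrist_force': [1.1391, -5.4751, -2.9621], 'grip_width': 0.0322, 'finger_force': 79.9553}
shift [ 0.0006 -0.0002  0.0004] turn [ 0.0004  0.001  -0.0001] deg 0.1 dist 0.001
```

View pics/c5.png

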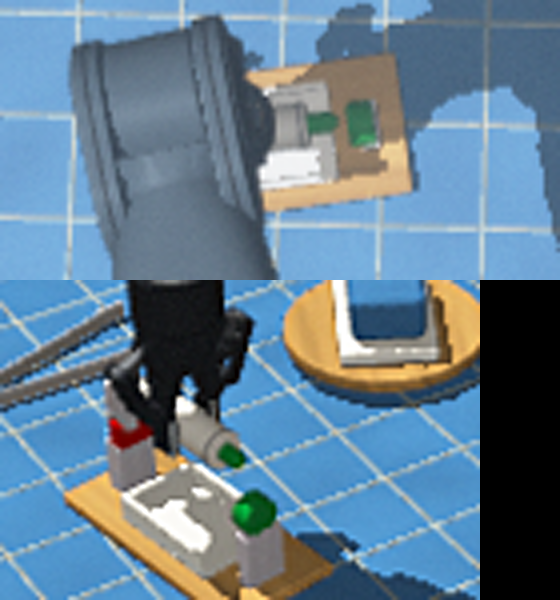

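The force of about 5.4 N indicates roughly 27 mm of compression, and the pin at crop (323,122) is inboard of the green cup at (361,123). The lateral alignment needs a number.

```bash
python3 - <<'E'
from h import *
t=ctrl.grab_frame("top"); s=ctrl.grab_frame("side"); st()
a=np.radians(9); ux=np.array([np.cos(a),np.sin(a),0]); uy=np.array([-np.sin(a),np.cos(a),0]); c=np.array([.453,.172,0])
def f(l,p): print(l,(1000*np.array([ux@(p-c),uy@(p-c),p[2]])).round(1))
h=cv2.cvtColor(t,cv2.COLOR_RGB2HSV)
m=((h[...,0]>45)&(h[...,0]<85)&(h[...,1]>100)).astype(np.uint8); m[:,:270]=0;m[:,300:]=0;m[:270]=0;m[300:]=0
n,l,stt,cen=cv2.connectedComponentsWithStats(m)
for i in range(1,n):
    if stt[i,4]>3: print(stt[i],cen[i]); f("z.114",plane("top",cen[i],.114)); f("z.085",plane("top",cen[i],.085))
# per-column centres of barrel + green
for x in range(268,300):
    col=np.where(m[:,x])[0]
    if len(col): print(x,col.min(),col.max(),end="; ")
print(); print("side",blobs(s,"green",(255,205,300,260),3))
E
```

```text
{'t': 8.5, 'joints': [0.2418, -0.0311, -0.253, 1.3486, -0.001, 1.6558], 'eef_pos': [0.4545, 0.1807, 0.1114], 'orientation': [2.0399, 2.3879, -0.0006], 'wrist_force': [1.7524, -4.3926, -2.7843], 'grip_width': 0.0319, 'finger_force': 79.9555}
[287 281   7  10  56] [289.625      285.48214286]
z.114 [ -1.5 -84.5 114. ]
z.085 [ -0.1 -83.2  85. ]
[277 283   6   5  22] [279.36363636 285.18181818]
z.114 [  3.3 -54.8 114. ]
z.085 [  4.8 -53.1  85. ]
277 284 287; 278 284 287; 279 284 287; 280 284 286; 281 283 286; 282 284 286; 287 281 287; 288 281 290; 289 281 290; 290 281 290; 291 281 290; 292 283 289; 293 288 289; 
side [([273.5, 238.0], [9.2, 9.2], 45.0, (268, 233, 11, 11)), ([267.5, 224.0], [6.4, 3.5], 45.0, (265, 221, 6, 6))]
```

Emit:
apply_moves --pt "0 -0.0015 0 0 0 0 0" --pt "0 -0.003 0 0 0 0 0" --pt "0 -0.003 0.004 0 0 0 0" --pt "0 -0.003 0.008 0 0 0 0" --pt "0 -0.003 0.012 0 0 0 0" --pt "0 -0.003 0.016 0 0 0 0" --pt "0 -0.003 0.02 0 0 0 0" --pt "0 -0.003 0.024 0 0 0 0" --pt "0 -0.003 0.028 0 0 0 0" --pt "0 -0.003 0.03 0 0 0 0" --pt "0 -0.003 0.03 0 0 0 0"

```text
t: 9.42
eef_pos: [0.4515, 0.1804, 0.0815]
orientation: [2.04, 2.388, 0.0]
wrist_force: [0.7, -5.1, -0.2]
grip_width: 0.032
finger_force: 80.2
```

Emit:
apply_moves --pt "0 0 0.003 0 0 0 0" --pt "0 0 0.006 0 0 0 0" --pt "0 0 0.008 0 0 0 0" --pt "0 0 0.0085 0 0 0 0" --pt "0 0 0.0085 0 0 0 0" --pt "0 0 0.0085 0 0 0 0"

```text
t: 9.92
eef_pos: [0.4517, 0.1805, 0.0735]
orientation: [2.04, 2.388, 0.001]
wrist_force: [0.6, -5.6, 0.7]
grip_width: 0.032
finger_force: 80.3
```

```bash
python3 - <<'E'
from h import *
t=ctrl.grab_frame("top"); s=ctrl.grab_frame("side"); st()
a=np.radians(9); ux=np.array([np.cos(a),np.sin(a),0]); uy=np.array([-np.sin(a),np.cos(a),0]); c=np.array([.453,.172,0])
h=cv2.cvtColor(t,cv2.COLOR_RGB2HSV)
m=((h[...,0]>45)&(h[...,0]<85)&(h[...,1]>100)).astype(np.uint8); m[:,:270]=0;m[:,300:]=0;m[:270]=0;m[300:]=0
n,l,stt,cen=cv2.connectedComponentsWithStats(m)
for i in range(1,n):
    if stt[i,4]>3: p=plane("top",cen[i],.08)-c; print(stt[i],cen[i],ux@p,uy@p)
o=np.zeros((600,560,3),np.uint8); o[:280]=cv2.resize(t[255:325,200:340],None,fx=4,fy=4,interpolation=2); o[280:,:480]=cv2.resize(s[180:260,210:330],None,fx=4,fy=4,interpolation=2)
cv2.imwrite("pics/c6.png",o[:,:,::-1])
E
```

```text
{'t': 10.0167, 'joints': [0.2424, -0.0174, -0.3165, 1.271, -0.0004, 1.656], 'eef_pos': [0.4516, 0.1805, 0.0735], 'orientation': [2.0398, 2.3884, 0.0006], 'wrist_force': [1.1541, -5.1549, -1.1526], 'grip_width': 0.0317, 'finger_force': 80.2685}
[287 281   7  10  54] [289.66666667 285.53703704] -5.284833163024813e-05 -0.0831003297811367
[278 285   7   4  24] [280.75       286.58333333] 0.00038279442833249084 -0.05636976320891097
```

View pics/c6.png

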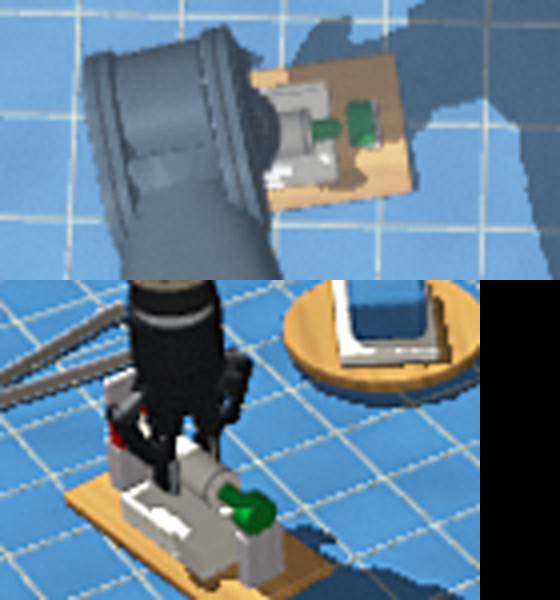

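The pin is laterally on the cup axis (0.4 mm off) and at cup height. I let it out towards the green cup.

Emit:
apply_moves --pt "-0.002 0 0.001 0 0 0 0" --pt "-0.004 0 0.001 0 0 0 0" --pt "-0.006 0 0.001 0 0 0 0" --pt "-0.008 0 0.001 0 0 0 0" --pt "-0.01 0 0.001 0 0 0 0" --pt "-0.012 0 0.001 0 0 0 0" --pt "-0.014 0 0.001 0 0 0 0" --pt "-0.014 0 0.001 0 0 0 0"

```text
t: 10.68
eef_pos: [0.4535, 0.1665, 0.0717]
orientation: [-2.041, -2.388, -0.0]
wrist_force: [0.9, -3.7, -0.1]
grip_width: 0.0322
finger_force: 80.3
```

Emit:
apply_moves --pt "-0.002 0 0 0 0 0 0" --pt "-0.004 0 0 0 0 0 0" --pt "-0.006 0 0 0 0 0 0" --pt "-0.006 0 0 0 0 0 0" --pt "-0.006 0 0 0 0 0 0"

```text
t: 11.1
eef_pos: [0.4544, 0.1611, 0.0718]
orientation: [-2.04, -2.389, -0.001]
wrist_force: [2.2, -0.9, -0.9]
grip_width: 0.0319
finger_force: 80.2
```

Emit:
apply_moves --pt "0 0 0 0 0 0 0.5" --pt "0 0 0 0 0 0 0.6" --pt "0 0 0 0 0 0 0.7" --pt "0 0 0 0 0 0 0.7" --pt "0 0 0 0 0 0 0.7" --pt "0 0 -0.03 0 0 0 0.7" --pt "0 0 -0.06 0 0 0 0.7" --pt "0 0 -0.1 0 0 0 0.6" --pt "0 0 -0.14 0 0 0 0.3" --pt "-0.04 0 -0.18 0 0 0 0" --pt "-0.08 0 -0.18 0 0 0 0" --pt "-0.12 0 -0.18 0 0 0 0" --pt "-0.16 0 -0.18 0 0 0 0" --pt "-0.2 0 -0.18 0 0 0 0" --pt "-0.2 0 -0.18 0 0 0 0"

```text
t: 12.35
eef_pos: [0.4865, -0.0427, 0.2517]
orientation: [2.047, 2.379, -0.003]
wrist_force: [0.5, 0.2, -0.3]
grip_width: 0.0001
finger_force: 0.0
```

```bash
python3 - <<'E'
from h import *
t=ctrl.grab_frame("top"); s=ctrl.grab_frame("side"); st()
print("yellow",blobs(s,"yellow",(240,180,260,205),3),blobs(t,"yellow",(215,258,315,322),2))
o=np.zeros((600,560,3),np.uint8); o[:280]=cv2.resize(t[255:325,200:340],None,fx=4,fy=4,interpolation=2); o[280:,:480]=cv2.resize(s[180:260,210:330],None,fx=4,fy=4,interpolation=2)
cv2.imwrite("pics/c7.png",o[:,:,::-1])
E
```

```text
{'t': 12.45, 'joints': [-0.217, -0.0487, 0.0091, 1.6291, 0.0004, 1.2009], 'eef_pos': [0.4857, -0.0384, 0.2516], 'orientation': [-2.0448, -2.3841, -0.0002], 'wrist_force': [0.0421, 0.0893, -0.6851], 'grip_width': 0.0, 'finger_force': 0.0}
yellow [([249.5, 192.0], [10.0, 5.0], 90.0, (247, 187, 6, 11))] []
```

View pics/c7.png

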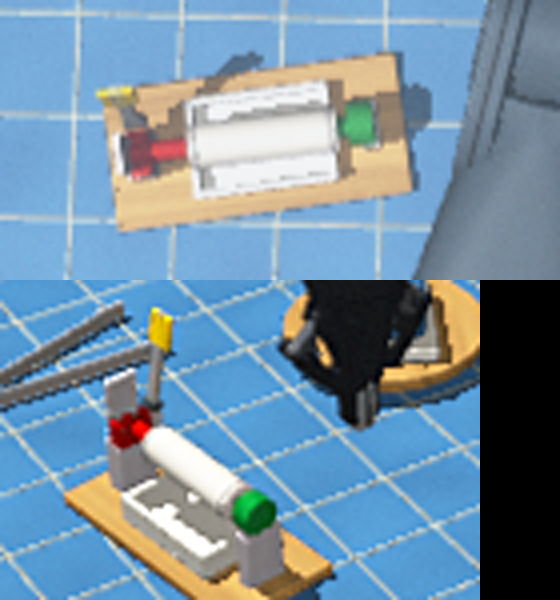

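The roller is seated: in both crops the red tip is down in the red cup and the pin is inside the green cup. The keeper is still upright, with its yellow end at top crop (115,95). Next I position closed fingers behind it.

Emit:
apply_moves --pt "0.035 0.01 0 0 0 0 0" --pt "0.07 0.02 0 0 0 0 0" --pt "0.105 0.035 0 0 0 0 0" --pt "0.14 0.05 0 0 0 0 0" --pt "0.175 0.06 0 0 0 0 0" --pt "0.21 0.07 0 0 0 0 0" --pt "0.245 0.08 0 0 0 0 0" --pt "0.27 0.085 0 0 0 0 0" --pt "0.286 0.085 0 0 0 0 0" --pt "0.286 0.085 0 0 0 0 0" --pt "0.286 0.085 0.03 0 0 0 0" --pt "0.286 0.085 0.06 0 0 0 0" --pt "0.286 0.085 0.09 0 0 0 0" --pt "0.286 0.085 0.09 0 0 0 0" --pt "0.286 0.085 0.09 0 0 0 0" --squeeze 30

```text
t: 13.7
eef_pos: [0.5223, 0.2588, 0.1595]
orientation: [-2.037, -2.387, 0.009]
wrist_force: [0.3, 0.0, 1.2]
grip_width: 0.0003
finger_force: 0.0
```

```bash
python3 - <<'E'
from h import *
st(); a=np.radians(9)
F=lambda x,y,z:(.453+np.cos(a)*x-np.sin(a)*y,.172+np.sin(a)*x+np.cos(a)*y,z)
go(F(.085,.073,.16),9)
E
```

```text
{'t': 13.7, 'joints': [0.3449, 0.2031, 0.093, 1.467, 0.0002, 1.7576], 'eef_pos': [0.5223, 0.2588, 0.1595], 'orientation': [-2.0369, -2.3874, 0.0085], 'wrist_force': [0.2617, 0.03, 1.1775], 'grip_width': 0.0003, 'finger_force': 0.0}
shift [-0.0019  0.003  -0.0005] turn [-0.0063  0.001   0.001 ] deg 0.4 dist 0.004
```

Emit:
apply_moves --pt "-0.002 -0.012 -0.002 0 0 0 0" --pt "-0.002 -0.025 -0.004 0 0 0 0" --pt "-0.002 -0.04 -0.005 0 0 0 0" --pt "-0.002 -0.048 -0.0055 0 0 0 0" --pt "-0.002 -0.056 -0.005 0 0 0 0" --pt "-0.002 -0.064 -0.003 0 0 0 0" --pt "-0.002 -0.073 0 0 0 0 0" --pt "-0.002 -0.081 0.005 0 0 0 0" --pt "-0.002 -0.089 0.01 0 0 0 0" --pt "-0.002 -0.095 0.017 0 0 0 0" --pt "-0.002 -0.101 0.025 0 0 0 0" --pt "-0.002 -0.105 0.032 0 0 0 0" --pt "-0.002 -0.108 0.039 0 0 0 0" --pt "-0.002 -0.108 0.039 0 0 0 0"

```text
t: 14.87
eef_pos: [0.4172, 0.2398, 0.1212]
orientation: [-2.039, -2.388, 0.004]
wrist_force: [-0.3, -0.5, -0.1]
grip_width: -0.0003
finger_force: 0.0
```

```bash
python3 - <<'E'
from h import *
st(); a=np.radians(9)
F=lambda x,y,z:(.453+np.cos(a)*x-np.sin(a)*y,.172+np.sin(a)*x+np.cos(a)*y,z)
go(F(-.0255,.073,.103),9)
E
```

```text
{'t': 14.8667, 'joints': [0.3821, -0.053, -0.2544, 1.3722, 0.0001, 1.7956], 'eef_pos': [0.4172, 0.2398, 0.1212], 'orientation': [-2.0391, -2.3881, 0.0038], 'wrist_force': [-0.2768, -0.4781, -0.1376], 'grip_width': -0.0003, 'finger_force': 0.0}
shift [ 0.0005 -0.0007  0.0182] turn [-0.0027  0.0005  0.0002] deg 0.2 dist 0.018
```

Emit:
apply_moves --pt "0 -0.001 0.005 0 0 0 0" --pt "0 -0.002 0.009 0 0 0 0" --pt "0 -0.002 0.013 0 0 0 0" --pt "0 -0.002 0.016 0 0 0 0" --pt "0 -0.002 0.018 0 0 0 0" --pt "0 -0.002 0.018 0 0 0 0"

```text
t: 15.37
eef_pos: [0.4166, 0.2398, 0.105]
orientation: [-2.04, -2.389, 0.0]
wrist_force: [-0.5, 0.4, 0.9]
grip_width: 0.0003
finger_force: 0.5
```

Emit:
apply_moves --pt "0 0 0.001 0 0 0 0" --pt "0 0 0.002 0 0 0 0" --pt "0 0 0.002 0 0 0 0" --pt "0 0 0.002 0 0 0 0"

```text
t: 15.7
eef_pos: [0.4168, 0.24, 0.1045]
orientation: [2.04, 2.389, 0.001]
wrist_force: [-3.0, -1.4, 7.5]
grip_width: -0.0
finger_force: 4.0
```

Emit:
apply_moves --pt "0 0 -0.01 0 0 0 0" --pt "0 0 -0.04 0 0 0 0" --pt "0 0 -0.08 0 0 0 0" --pt "0 0 -0.12 0 0 0 0" --pt "0 0 -0.15 0 0 0 0" --pt "-0.04 0 -0.15 0 0 0 0" --pt "-0.08 0 -0.15 0 0 0 0" --pt "-0.12 0 -0.15 0 0 0 0" --pt "-0.16 0 -0.15 0 0 0 0" --pt "-0.2 0 -0.15 0 0 0 0" --pt "-0.24 0 -0.15 0 0 0 0" --pt "-0.28 0 -0.15 0 0 0 0" --pt "-0.3 0 -0.15 0 0 0 0" --pt "-0.3 0 -0.15 0 0 0 0" --pt "-0.3 0 -0.15 0 0 0 0"

```text
t: 16.95
eef_pos: [0.4636, -0.0575, 0.2528]
orientation: [-2.043, -2.386, -0.0]
wrist_force: [0.4, -0.1, 0.0]
grip_width: -0.0002
finger_force: 0.0
```

```bash
python3 - <<'E'
from h import *
t=ctrl.grab_frame("top"); s=ctrl.grab_frame("side"); st()
a=np.radians(9)
F=lambda x,y,z:(.453+np.cos(a)*x-np.sin(a)*y,.172+np.sin(a)*x+np.cos(a)*y,z)
print("yellow",blobs(s,"yellow",(215,180,260,245),3),blobs(t,"yellow",(215,258,315,322),2),"pred closed",proj("side",F(-.045,.082,.088)),proj("top",F(-.045,.082,.088)))
o=np.zeros((600,560,3),np.uint8); o[:280]=cv2.resize(t[255:325,200:340],None,fx=4,fy=4,interpolation=2); o[280:,:480]=cv2.resize(s[180:260,210:330],None,fx=4,fy=4,interpolation=2)
cv2.imwrite("pics/c8.png",o[:,:,::-1])
E
```

```text
{'t': 17.05, 'joints': [-0.2641, -0.1016, -0.0381, 1.6345, 0.0005, 1.1492], 'eef_pos': [0.4635, -0.0559, 0.2529], 'orientation': [-2.0396, -2.389, -0.0007], 'wrist_force': [-0.983, -0.4856, 0.2765], 'grip_width': 0.0003, 'finger_force': 0.0}
yellow [([232.6, 219.3], [2.6, 8.0], 68.2, (229, 217, 8, 5))] [([232.5, 308.0], [1.0, 8.0], 0.0, (232, 304, 2, 9)), ([239.0, 307.0], [8.0, 2.0], 90.0, (238, 303, 3, 9))] pred closed [231.86562412 218.33715252] [235.98964073 307.96333742]
```

View pics/c8.png

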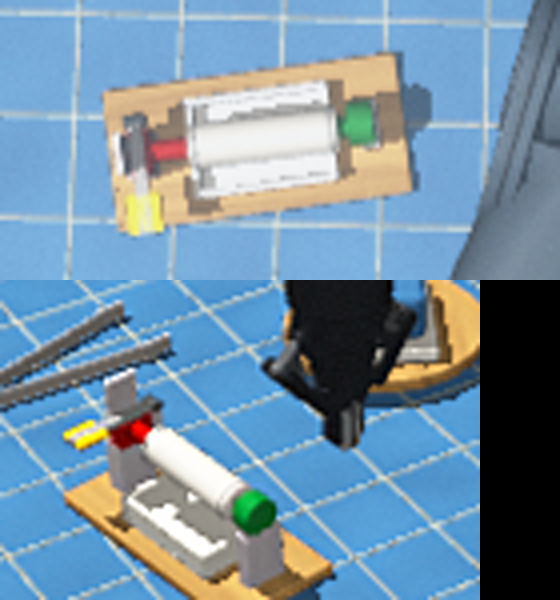

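Both crops show the keeper lying level over the red tip. Its yellow paddle is at side (232.6,219.3), against a predicted closed position of (231.9,218.3). The roller is seated and the arm is clear, so I hand the job in.

```bash
python3 -c "
from rig import ctrl
print(ctrl.finish_job())"
```

```text
the job is handed in; nothing more can be done
None
```

The job is handed in at about 17 s: the roller is seated in both cups, the keeper is level over the red tip, and the arm is clear; the hand-in gave no verdict.

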